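# Give the colour-mixing prompt: press the talking button, point at yellow, then at red

## Robot

A 6-joint arm with a two-finger parallel gripper is mounted at the origin on the work surface. World frame = base frame: x ahead of the robot, y to its left, z up, the work surface at z = 0. Lengths are in m, angles in rad, forces in N, time in s.
With the tool pointing down it reaches from about 0.35 to 0.975 m from the base axis. Payload 4.9 kg.
Tool frame: the origin (TCP) lies at the very end of the fingers, on their centre line; the grasp point (between the pads) lies 19 mm behind it (manip.grasp_offset is the distance from the TCP to the grasp point, in m); z points along the fingers, y is the line along which they close (so a half turn about z gives the same grasp; the last joint's range is limited). The gripper opens to 85 mm and grips with 20 to 120 N. Pads are 22 mm wide; open, the fingers measure 114 mm over their backs; the gripper's body (76 mm by 85 mm) begins 54 mm behind the grasp point. The pads swing forward as they close: fully open they stand 13 mm farther back than shut.
Start: joints at [1.003, 0.053, 1.613, -0, 1.476, -0.119], TCP at [0.271, 0.563, 0.231] pointing down, gripper open.
Joint ranges: [-3.01, 3.01], [-1.01, 2.22], [0.06, 2.58], [-1.02, 4.17], [0.09, 2.62], [-3.14, 3.14]. Speed limits (rad/s): [2.57, 2.57, 3.14, 3.14, 3.14, 3.14].

## Interface

Orientations are given as a unit quaternion [w, x, y, z].
In Python, from plant import manip, eyes, job_done, models gives the robot as it stands.
- The arm moves only by the tool servo_tool, never from a script. Its argument "motion" is one flat list of numbers, 5 for each row, row after row: the opening, from -1 (shut) to 1 (fully open), then the shift along the tool's x, y, z normalised to -1 to 1, where 1 is 120 mm, then the turn about the tool's z normalised to -1 to 1, where 1 is 45 degrees. A call has 1 to 5 rows; each row is the pose to reach, as a shift and turn from the pose commanded when the call began, along the tool's axes at that moment; what a row does not reach only later rows make up. A row lasts 1/8 s, in which the tool goes at most 62.5 mm and 10.7 degrees, less where a joint would pass 70% of its speed; a pose out of reach is approached as far as the arm can. A call with a number of a shift or a turn outside -1 to 1 is refused whole. A call with a gripper value outside its range is refused whole. The fingers move at their own pace and stop on an object; the grip force is fixed at half the most. Time passes only in rows, so rows that repeat a pose let the fingers close. It gives the time, the measured TCP pose, the force, the opening and the grip force at its end, in the units of the state.
- manip.state(): the state, without advancing time (a new reading comes with each control period).
- eyes.grab_frame(name): name is "scene" or "top"; returns (picture, depth): 400x640x3 uint8, red, green, blue; 400x640 float32, m along the optical axis (not along the pixel's ray), 0 where there is no reading.
- eyes.camera_params(name): a dict with "fov_y" (degrees; the focal length in pixels is half the picture's height over the tangent of half this angle, whatever the lens; pixels are square), "cx", "cy" (the principal point, pixels), "D" ([k1, k2, p1, p2, k3] as OpenCV has them; the pictures are not rectified), "pose" (4x4, takes a point from camera to world coordinates). Camera axes: x right, y up, looking along -z (the intrinsics and any distortion apply to the point x, -y, -z); pixel columns grow to the right and rows downward; lengths in m; the calibration is good to about 2 mm. A picture is of the moment at which its call begins. camera_params takes no time and is no camera call.
- job_done(): hands the job in; it is judged then, once.
Trained networks look in the newest picture that a camera, given by its name, has taken for a name from the list of things; names that differ only in an ending like _2 or _b are one class to them, and where a whole thing is asked for, a point or a joint stands for the part that bears it (a point fixed in the world has none). Each returns a list of dicts, best first, with "p" (0 to 1); they miss things now and then, are a little off and sometimes report something else, mostly with a low value. They report only what shows in the picture. A call takes as long as a camera call. They do not tell look-alikes from the thing itself.
- models.regions_of(camera, label): "mask" (400x640 bool, what is visible of it) and "pixel" ([column, row] in pixels, amid what is visible of it).
The state is a dict: "time": time; "joint_pos": joint angles; "joint_vel": joint speeds; "joint_efforts": joint torques, N m; "tool_pos": TCP position; "tool_rot": TCP orientation; "contact_force": force on the tool from outside, world axes, zero at the start; "ft_torque": the same for the moment, N m; "gripper_width": opening from 0.0 (shut) to 1.0 (fully open); "grasp_force": force on a finger pad.
Only numpy, scipy, OpenCV 4.12 (cv2) and the standard library are available. Lean on these libraries where they do the work, as an engineer would, in place of code of your own. Each camera call takes 0.05 s, during which the arm holds its last target. There are 200 camera calls.

## Task

Prompt the pupil in the colour-mixing lesson: with the fingertips press the purple talking button right down and let it come up again, so that it speaks the question, then answer it by pointing down at the lid of the yellow jar and then at the lid of the red jar, holding still for two seconds at each with the fingertips two or three centimetres above the middle of the lid. Finish with the hand still pointing at the red jar. The jars are only pointed at, never touched, pushed or lifted; pass high over the other jars so as not to point at a wrong one, and leave the tumblers and the spoon alone.

Things in the scene. Friction and masses are not known exactly. Their poses are not given: they have to be found in the camera images.
- talker (a joint): travel of the talking button's cap along the vertical: 0 = up at rest, 0.005 m = right down on its stop. Sprung: it starts to move at about 1.5 N, is right down at about 4.5 N, and comes up by itself when let go
- talker_top (a point): centre of the top of the talking button's cap: a purple, slightly domed round cap, 66 mm across, on a round black base 96 mm across that is fixed to the table. At rest this point is 43.5 mm above the table. Its z axis points up; the base's speaker slots face its -x. Other equipment (picture stand, timer, boxes, paper, pencil pot, up to 180 mm tall) is fixed and stands only behind and to the sides, beyond the jars, tumblers and spoon
- yellow_lid (a point): centre of the top of the yellow lid of the yellow jar: a loose squat clear glass jar of yellow dye tablets, 66 mm across, 86 mm tall with its flat yellow snap lid (66 mm across), standing upright on the table. z axis up. Weighs about 0.2 kg. The five jars stand in a loose row in any order
- red_lid (a point): centre of the top of the red lid of the red jar: a loose squat clear glass jar of red dye tablets, 66 mm across, 86 mm tall with its flat red snap lid (66 mm across), standing upright on the table. z axis up. Weighs about 0.2 kg. The five jars stand in a loose row in any order
- orange_lid (a point): centre of the top of the orange lid of the orange jar: a loose squat clear glass jar of orange dye tablets, 66 mm across, 86 mm tall with its flat orange snap lid (66 mm across), standing upright on the table. z axis up. Weighs about 0.2 kg. The five jars stand in a loose row in any order
- blue_lid (a point): centre of the top of the blue lid of the blue jar: a loose squat clear glass jar of blue dye tablets, 66 mm across, 86 mm tall with its flat blue snap lid (66 mm across), standing upright on the table. z axis up. Weighs about 0.2 kg. The five jars stand in a loose row in any order
- green_lid (a point): centre of the top of the green lid of the green jar: a loose squat clear glass jar of green dye tablets, 66 mm across, 86 mm tall with its flat green snap lid (66 mm across), standing upright on the table. z axis up. Weighs about 0.2 kg. The five jars stand in a loose row in any order
- jar_yellow: the whole yellow jar; origin at the centre of its underside, z up
- jar_red: the whole red jar; origin at the centre of its underside, z up
- jar_orange: the whole orange jar; origin at the centre of its underside, z up
- jar_blue: the whole blue jar; origin at the centre of its underside, z up
- jar_green: the whole green jar; origin at the centre of its underside, z up
- tumbler_a: loose empty clear glass tumbler, 68 mm across, 90 mm tall, upright; origin at the centre of its underside
- tumbler_b: loose empty clear glass tumbler, 68 mm across, 90 mm tall, upright; origin at the centre of its underside
- spoon: loose wooden spoon 240 mm long lying on the table along its own x axis, handle to -x; origin underneath its middle
Not all that is in view belongs to the job. There is more than one size of the jar_green; the job needs the smaller.

How it is judged:
On the way, in this order (a step that is already met when the one before it is completed fails the run):
1. the talking button is pressed right down by the fingers (at least 4 of its 5 mm) (value of joint talker above 0.004 m and contact force between the fingers and talker above 0.5 N), for 0.1 s.
2. the talking button has been let go and is up again (value of joint talker below 0.001 m and contact force between the arm and talker below 0.1 N), for 0.1 s.
3. the fingertips point at the yellow lid: just above its middle, not touching, for 1.5 s (horizontal distance between the grasp point and yellow_lid below 0.022 m and z of the grasp point in the frame of yellow_lid between 0.021 and 0.068 m), for 1.5 s.
4. the fingertips point at the red lid: just above its middle, not touching, for 1 s (horizontal distance between the grasp point and red_lid below 0.022 m and z of the grasp point in the frame of red_lid between 0.021 and 0.068 m), for 1 s.
At the end, for the whole second after the job is handed in: hand still pointing at red: grasp point (about 19 mm behind the fingertips) within 22 mm of the red lid's centre line and 21 to 68 mm above the lid; button up within 1 mm; all jars upright, at rest, within 6 mm of their starts; tumblers and spoon within 10 mm (all of step 4 and value of joint talker below 0.001 m and distance of each of jar_yellow, jar_red, jar_orange, jar_blue, jar_green from where it was at the start of the episode below 0.006 m and angle between each of jar_yellow, jar_red, jar_orange, jar_blue, jar_green's own z axis and vertical below 0.1 rad and linear speed of each of jar_yellow, jar_red, jar_orange, jar_blue, jar_green below 0.02 m/s and distance of each of tumbler_a, tumbler_b, spoon from where it was at the start of the episode below 0.01 m); the robot touches nothing.
It fails at once if a jar is touched (contact force between the arm and jar_yellow above 0.3 N or contact force between the arm and jar_red above 0.3 N or contact force between the arm and jar_orange above 0.3 N or contact force between the arm and jar_blue above 0.3 N or contact force between the arm and jar_green above 0.3 N).
It fails at once if a jar is lifted or pushed along (distance of any of jar_yellow, jar_red, jar_orange, jar_blue, jar_green from where it was at the start of the episode above 0.01 m or height (world z) of any of yellow_lid, red_lid, orange_lid, blue_lid, green_lid above 0.094 m).
It fails at once if the fingertips dip over the orange, blue or green jar: grasp point within 22 mm of its middle and less than 55 mm above its lid ((horizontal distance between the grasp point and orange_lid below 0.022 m and z of the grasp point in the frame of orange_lid below 0.055 m) or (horizontal distance between the grasp point and blue_lid below 0.022 m and z of the grasp point in the frame of blue_lid below 0.055 m) or (horizontal distance between the grasp point and green_lid below 0.022 m and z of the grasp point in the frame of green_lid below 0.055 m)).
It fails at once if a tumbler or the spoon is touched or shifted (contact force between the arm and tumbler_a above 0.5 N or contact force between the arm and tumbler_b above 0.5 N or contact force between the arm and spoon above 0.5 N or distance of any of tumbler_a, tumbler_b, spoon from where it was at the start of the episode above 0.01 m).
It also fails if it takes over 53 s, if anything falls off the work surface, if the arm or the gripper's body presses on something with over 40 N, if the wrist force passes 120 N, or if a joint passes its speed limit or range.

## Working session

There is one attempt and no reset: what is moved stays moved. The work goes in short steps, Python scripts to look and compute and a tool call to move; the robot and the scene stay as the last step left them, time stands still between calls to the robot, and variables do not carry over. Pictures are saved under pics/ and viewed, at most 10 in all, crops included, and the job is handed in when it is done.

Besides the shell and the picture viewer there is one more tool, called after "Emit:" as name(argument=value, ...) on one line, values as JSON. servo_tool: Moves the arm, as the interface text tells. Its arguments: {"type":"object","properties":{"motion":{"type":"array","items":{"type":"number","minimum":-1,"maximum":1}}},"required":["motion"]}

```bash
mkdir -p pics
cat > h.py <<'E'
import numpy as np, cv2
from plant import manip, eyes, job_done, models
def world(cam, depth, px):
    p=eyes.camera_params(cam); f=200/np.tan(np.radians(p["fov_y"])/2)
    K=np.array([[f,0,p["cx"]],[0,f,p["cy"]],[0,0,1]])
    px=np.asarray(px,float).reshape(-1,2)
    u=cv2.undistortPoints(px.reshape(-1,1,2),K,np.array(p["D"],float)).reshape(-1,2)
    d=depth[px[:,1].astype(int),px[:,0].astype(int)]
    c=np.c_[u[:,0]*d,-u[:,1]*d,-d,np.ones(len(d))]
    return (c@np.array(p["pose"]).T)[:,:3], d
E
python3 - <<'E'
from h import *
for n in("top","scene"):
    im,d=eyes.grab_frame(n); cv2.imwrite(f"pics/{n}0.png",im[...,::-1]); np.save(f"{n}.npy",d)
    for l in ["talker_top","talker","yellow_lid","red_lid","orange_lid","blue_lid","green_lid","tumbler_a","spoon"]:
        for r in models.regions_of(n,l)[:4]:
            m=r["mask"]; ys,xs=np.nonzero(m)
            W,dd=world(n,d,np.c_[xs,ys]); W=W[dd>0]
            if len(W)==0: print(n,l,"nodepth");continue
            zt=np.percentile(W[:,2],95); T=W[abs(W[:,2]-zt)<.006]
            lo,hi=np.percentile(T[:,:2],1,0),np.percentile(T[:,:2],99,0)
            print(n,l,round(r["p"],2),np.round(r["pixel"]),m.sum(),"top z",zt.round(3),"mid",((lo+hi)/2).round(3),"size",(hi-lo).round(3))
s=manip.state(); print(s["time"],s["tool_pos"],s["tool_rot"],s["contact_force"])
E
```

```text
top talker_top 0.76 [302. 247.] 331 top z 0.046 mid [0.447 0.055] size [0.056 0.056]
top talker 0.91 [303. 246.] 352 top z 0.046 mid [0.447 0.055] size [0.058 0.056]
top talker 0.17 [239. 191.] 450 top z 0.09 mid [0.618 0.261] size [0.06 0.06]
top yellow_lid 0.8 [397. 188.] 448 top z 0.09 mid [ 0.635 -0.237] size [0.06  0.061]
top yellow_lid 0.73 [282. 182.] 437 top z 0.089 mid [0.65  0.122] size [0.062 0.061]
top red_lid 0.82 [360. 190.] 416 top z 0.09 mid [ 0.635 -0.128] size [0.058 0.059]
top orange_lid 0.9 [323. 189.] 399 top z 0.09 mid [ 0.632 -0.009] size [0.059 0.058]
top blue_lid 0.82 [284. 183.] 438 top z 0.089 mid [0.65  0.122] size [0.062 0.061]
top blue_lid 0.44 [322. 188.] 356 top z 0.09 mid [ 0.632 -0.008] size [0.059 0.055]
top green_lid 0.92 [235. 227.] 789 top z 0.117 mid [0.499 0.257] size [0.077 0.08 ]
top green_lid 0.64 [191. 225.] 364 top z 0.021 mid [0.519 0.416] size [0.232 0.023]
top green_lid 0.62 [241. 191.] 431 top z 0.09 mid [0.617 0.26 ] size [0.062 0.059]
top tumbler_a 0.87 [244. 145.] 473 top z 0.092 mid [0.766 0.238] size [0.065 0.066]
top tumbler_a 0.
[... 690 characters left out ...]
top z 0.022 mid [0.508 0.414] size [0.207 0.031]
scene green_lid 0.82 [402. 182.] 1076 top z 0.118 mid [0.498 0.256] size [0.082 0.079]
scene green_lid 0.68 [409. 222.] 761 top z 0.09 mid [0.617 0.259] size [0.06 0.06]
scene tumbler_a 0.68 [186. 190.] 660 top z 0.093 mid [ 0.522 -0.398] size [0.068 0.065]
scene tumbler_a 0.63 [406. 262.] 844 top z 0.091 mid [0.765 0.237] size [0.066 0.065]
scene spoon 0.84 [454. 221.] 360 top z 0.023 mid [0.497 0.419] size [0.193 0.022]
scene spoon 0.74 [268. 223.] 753 top z 0.09 mid [ 0.633 -0.129] size [0.062 0.062]
1.0 [0.2711692  0.56310708 0.23131489] [-7.36189522e-06  2.22524045e-01  9.74927202e-01  2.04040896e-05] [-0.18291003 -0.02748347  0.47302888]
```

View pics/top0.png

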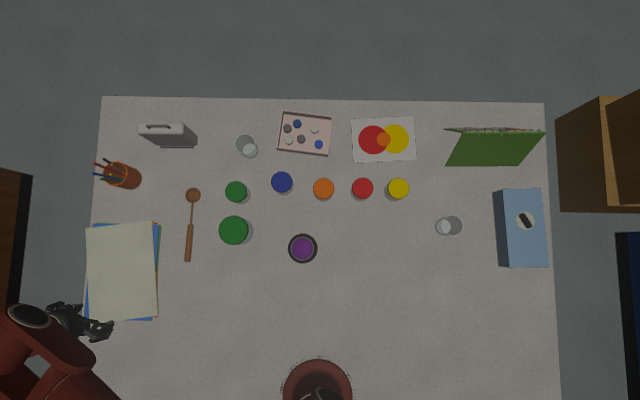

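View pics/scene0.png

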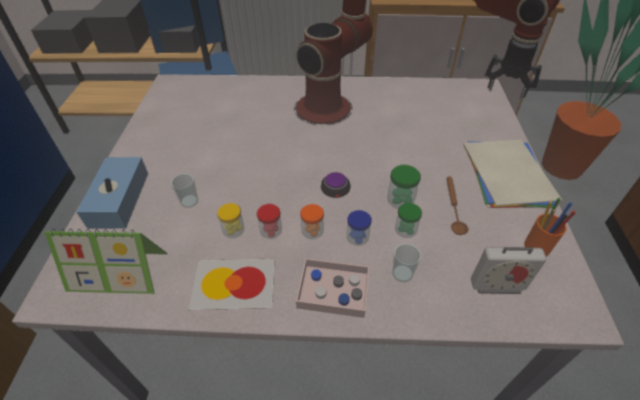

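The top view shows the purple button at (302,247) and the row green (235,191), blue (282,182), orange (323,189), red (362,188), yellow (398,188). The big green jar at (234,230) is the decoy. The scene view agrees. First I shut the fingers and make the first leg towards the button, staying high.

Emit:
servo_tool(motion=[-1,-0.2,-0.2,0,0,-1,-0.4,-0.4,0,0,-1,-0.6,-0.6,0,0,-1,-0.79,-0.8,0,0,-1,-0.79,-0.8,0,0])

```text
time: 1.62
tool_pos: [0.3155, 0.4342, 0.2315]
tool_rot: [0.0, 0.224, 0.975, 0.0]
contact_force: [1.2, 0.3, -0.4]
gripper_width: 0.002
grasp_force: 0.0
```

Emit:
servo_tool(motion=[-1,-0.3,-0.3,0,0,-1,-0.6,-0.6,0,0,-1,-0.9,-0.9,0,0,-1,-1,-1,0,0,-1,-1,-1,0,0])

```text
time: 2.25
tool_pos: [0.3713, 0.2754, 0.2315]
tool_rot: [-0.0, 0.223, 0.975, 0.0]
contact_force: [-0.1, 1.0, -0.3]
gripper_width: 0.003
grasp_force: 0.0
```

Emit:
servo_tool(motion=[-1,-0.3,-0.3,0,0,-1,-0.6,-0.6,0,0,-1,-0.9,-0.9,0,0,-1,-1,-1,0,0,-1,-1,-1,0,0])

```text
time: 2.88
tool_pos: [0.4274, 0.1157, 0.2314]
tool_rot: [-0.0, 0.223, 0.975, 0.0]
contact_force: [-0.5, 0.8, -0.2]
gripper_width: -0.001
grasp_force: 0.0
```

```bash
cat > to.py <<'E'
import sys
from h import *
from scipy.spatial.transform import Rotation as R
s=manip.state(); q=s["tool_rot"]; r=R.from_quat([q[1],q[2],q[3],q[0]])
t=np.array([float(a) for a in sys.argv[1:4]])
print(s["time"],s["tool_pos"],s["contact_force"],s["joint_pos"],"units",(r.inv().apply(t-s["tool_pos"])/.12).round(3))
E
python3 to.py .446 .055 .07
```

```text
2.875 [0.42743676 0.11567905 0.23136338] [-0.46608193  0.82691486 -0.16429652] [ 9.54231609e-02 -4.08397056e-01  2.01664448e+00  8.13758222e-04
  1.53347127e+00 -1.02601911e+00] units [-0.36  -0.389  1.344]
```

Emit:
servo_tool(motion=[-1,-0.18,-0.19,0.2,0,-1,-0.36,-0.39,0.4,0,-1,-0.36,-0.39,0.7,0,-1,-0.36,-0.39,1,0,-1,-0.36,-0.39,1,0])

```text
time: 3.5
tool_pos: [0.4431, 0.056, 0.1082]
tool_rot: [-0.004, 0.221, 0.975, -0.0]
contact_force: [0.1, 0.4, 0.0]
gripper_width: 0.0
grasp_force: 0.0
```

```bash
python3 to.py .446 .055 .0385;python3 - <<'E'
from h import *
im,d=eyes.grab_frame("scene"); cv2.imwrite("pics/s1.png",cv2.resize(im[100:250,230:430,::-1],None,fx=4,fy=4))
E
```

```text
3.5 [0.44306453 0.05595822 0.1081539 ] [0.1138908  0.42981787 0.02997889] [-4.16827183e-02 -2.79036835e-01  2.12936611e+00  6.40399142e-04
  1.29852979e+00 -1.16607829e+00] units [-0.03   0.005  0.58 ]
```

View pics/s1.png

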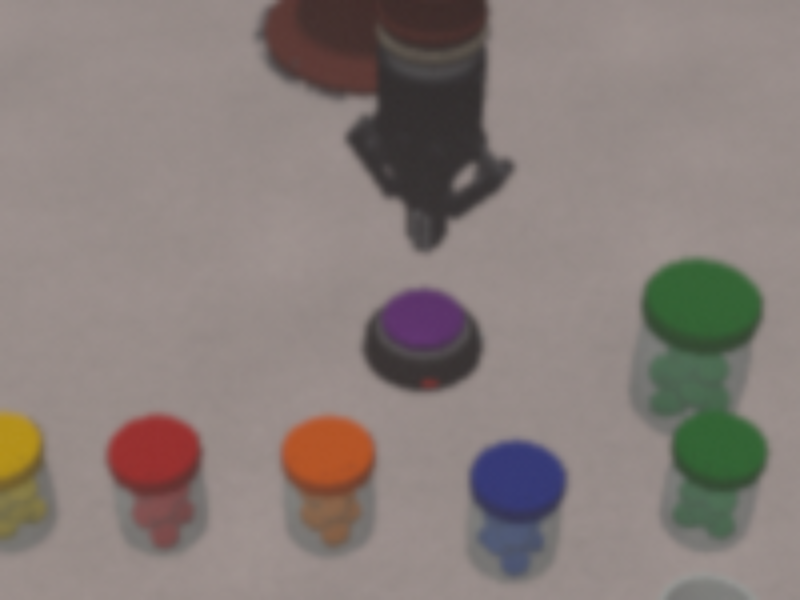

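The fingertips are straight above the purple cap (crop pixels 425,245, with the cap at 423,318). I lower in steps.

Emit:
servo_tool(motion=[-1,-0.02,0,0.2,0,-1,-0.02,0,0.4,0,-1,-0.02,0,0.5,0,-1,-0.02,0,0.55,0,-1,-0.02,0,0.55,0])

```text
time: 4.18
tool_pos: [0.4484, 0.0533, 0.046]
tool_rot: [0.0, 0.222, 0.975, 0.0]
contact_force: [0.5, 0.1, -0.2]
gripper_width: 0.002
grasp_force: 0.0
```

Emit:
servo_tool(motion=[-1,0,0,0.02,0,-1,0,0,0.04,0,-1,0,0,0.06,0,-1,0,0,0.06,0])

```text
time: 4.68
tool_pos: [0.4487, 0.0531, 0.0388]
tool_rot: [0.001, 0.223, 0.975, 0.0]
contact_force: [0.9, -0.5, 4.4]
gripper_width: -0.006
grasp_force: 2.0
```

Force 4.4 N, about 4.7 mm down. I press slightly more and hold, to be sure.

Emit:
servo_tool(motion=[-1,0,0,0.01,0,-1,0,0,0.02,0,-1,0,0,0.02,0,-1,0,0,0.02,0])

```text
time: 5.18
tool_pos: [0.4488, 0.0531, 0.0382]
tool_rot: [0.0, 0.222, 0.975, 0.0]
contact_force: [-5.6, 0.7, 16.5]
gripper_width: 0.003
grasp_force: 8.5
```

On the stop (16.5 N). Now release and rise.

Emit:
servo_tool(motion=[-1,0,0,-0.1,0,-1,0,0,-0.25,0,-1,0,0,-0.25,0,-1,0,0,-0.6,0,-1,0,0,-1,0])

```text
time: 5.8
tool_pos: [0.4459, 0.0532, 0.1541]
tool_rot: [-0.003, 0.223, 0.975, -0.001]
contact_force: [0.4, 1.1, 1.3]
gripper_width: 0.002
grasp_force: 0.0
```

Emit:
servo_tool(motion=[-1,0,0,-0.3,0,-1,0,0,-0.5,0,-1,0,0,-0.5,0,-1,0,0,-0.5,0])

```text
time: 6.3
tool_pos: [0.4468, 0.0532, 0.2135]
tool_rot: [-0.002, 0.223, 0.975, -0.0]
contact_force: [-0.3, -0.4, -0.3]
gripper_width: -0.001
grasp_force: 0.0
```

```bash
python3 to.py .634 -.2375 .22;python3 - <<'E'
from h import *
im,d=eyes.grab_frame("scene"); m=max(models.regions_of("scene","talker"),key=lambda r:r["p"])["mask"]
ys,xs=np.nonzero(m);W,_=world("scene",d,np.c_[xs,ys]);print(np.percentile(W[:,2],[50,95]))
d0=np.load("scene.npy");W,_=world("scene",d0,np.c_[xs,ys]);print(np.percentile(W[:,2],[50,95]))
E
```

```text
6.3 [0.44682034 0.05315551 0.21345228] [-0.2828079  -0.42611909 -0.27013486] [-4.72069736e-02 -3.74778627e-01  2.02177595e+00 -6.64008377e-05
  1.49795779e+00 -1.16917299e+00] units [-2.456 -1.505 -0.06 ]
[0.04377375 0.04699469]
[0.04388779 0.04736298]
```

Button is up again. Now high over to yellow.

Emit:
servo_tool(motion=[-1,-0.25,-0.15,0,0,-1,-0.5,-0.3,0,0,-1,-0.75,-0.45,0,0,-1,-0.82,-0.5,0,0,-1,-0.82,-0.5,0,0])

```text
time: 7.02
tool_pos: [0.5099, -0.0436, 0.2146]
tool_rot: [-0.001, 0.223, 0.975, 0.0]
contact_force: [-1.3, -0.0, 0.5]
gripper_width: 0.004
grasp_force: 0.0
```

Emit:
servo_tool(motion=[-1,-0.25,-0.15,0,0,-1,-0.5,-0.3,0,0,-1,-0.75,-0.45,0,0,-1,-0.82,-0.5,0,0,-1,-0.82,-0.5,0,0])

```text
time: 7.65
tool_pos: [0.5726, -0.1396, 0.2154]
tool_rot: [-0.001, 0.222, 0.975, 0.0]
contact_force: [-0.9, -0.0, -0.3]
gripper_width: 0.004
grasp_force: 0.0
```

Emit:
servo_tool(motion=[-1,-0.25,-0.15,0,0,-1,-0.5,-0.3,0,0,-1,-0.75,-0.45,0,0,-1,-0.82,-0.5,0,0,-1,-0.82,-0.5,0,0])

```text
time: 8.28
tool_pos: [0.6353, -0.2361, 0.2155]
tool_rot: [-0.0, 0.222, 0.975, 0.0]
contact_force: [0.1, 0.4, -0.2]
gripper_width: -0.001
grasp_force: 0.0
```

```bash
python3 to.py .634 -.2375 .112
```

```text
8.275 [ 0.63531527 -0.23614241  0.21553397] [ 0.10598638  0.3997752  -0.18755161] [-4.65749134e-01  1.84629277e-01  1.49624071e+00  4.51282803e-04
  1.46172761e+00 -1.58815571e+00] units [ 0.004 -0.015  0.863]
```

Emit:
servo_tool(motion=[-1,0,-0.01,0.25,0,-1,0,-0.01,0.5,0,-1,0,-0.01,0.7,0,-1,0,-0.01,0.8,0,-1,0,-0.01,0.86,0])

```text
time: 8.9
tool_pos: [0.635, -0.2373, 0.1124]
tool_rot: [-0.0, 0.222, 0.975, 0.0]
contact_force: [-0.1, 1.1, -0.2]
gripper_width: -0.0
grasp_force: 0.0
```

Emit:
servo_tool(motion=[-1,0,0,0,0,-1,0,0,0,0,-1,0,0,0,0,-1,0,0,0,0,-1,0,0,0,0])

```text
time: 9.52
tool_pos: [0.6352, -0.2383, 0.1127]
tool_rot: [0.0, 0.223, 0.975, -0.0]
contact_force: [-0.2, -0.8, -0.5]
gripper_width: -0.001
grasp_force: 0.0
```

Run:
```python
from h import *
im,d=eyes.grab_frame("scene"); cv2.imwrite("pics/s2.png",cv2.resize(im[120:270,180:380,::-1],None,fx=4,fy=4))
```

```text
(no output)
```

View pics/s2.png

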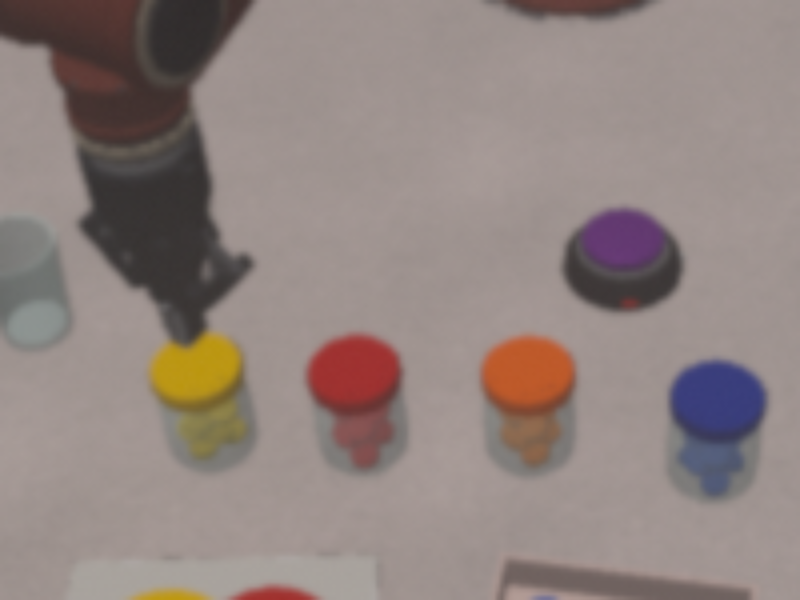

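The fingertips (crop 187,340) hang clear over the yellow lid (197,370). I hold for more than two seconds, then rise.

Emit:
servo_tool(motion=[-1,0,0,0,0,-1,0,0,0,0,-1,0,0,0,0,-1,0,0,0,0,-1,0,0,0,0])

```text
time: 10.2
tool_pos: [0.6352, -0.2382, 0.1125]
tool_rot: [0.0, 0.223, 0.975, 0.0]
contact_force: [0.3, -0.1, 0.1]
gripper_width: 0.002
grasp_force: 0.0
```

Emit:
servo_tool(motion=[-1,0,0,0,0,-1,0,0,0,0,-1,0,0,0,0,-1,0,0,0,0,-1,0,0,0,0])

```text
time: 10.82
tool_pos: [0.6351, -0.2382, 0.1125]
tool_rot: [-0.0, 0.223, 0.975, -0.0]
contact_force: [-0.0, 0.4, 0.3]
gripper_width: 0.001
grasp_force: 0.0
```

Emit:
servo_tool(motion=[-1,0,0,0,0,-1,0,0,0,0,-1,0,0,0,0,-1,0,0,0,0,-1,0,0,0,0])

```text
time: 11.45
tool_pos: [0.6352, -0.2382, 0.1125]
tool_rot: [-0.0, 0.223, 0.975, 0.0]
contact_force: [-0.5, -0.3, 0.8]
gripper_width: -0.0
grasp_force: 0.0
```

Emit:
servo_tool(motion=[-1,0,0,-0.2,0,-1,0,0,-0.5,0,-1,0,0,-0.75,0,-1,0,0,-0.8,0,-1,0,0,-0.8,0])

```text
time: 12.08
tool_pos: [0.635, -0.2382, 0.2081]
tool_rot: [-0.0, 0.223, 0.975, 0.0]
contact_force: [-0.5, -0.4, 0.2]
gripper_width: -0.009
grasp_force: 0.0
```

```bash
python3 to.py .634 -.1285 .112
```

```text
12.075 [ 0.63500188 -0.23815915  0.20805136] [-0.47470831 -0.37886199  0.21583895] [-4.68427755e-01  1.89850830e-01  1.50290377e+00 -4.07260203e-05
  1.44908954e+00 -1.59035999e+00] units [0.404 0.82  0.801]
```

Emit:
servo_tool(motion=[-1,0.1,0.2,0,0,-1,0.2,0.45,0,0,-1,0.35,0.7,0,0,-1,0.4,0.82,0,0,-1,0.4,0.82,0,0])

```text
time: 12.7
tool_pos: [0.6343, -0.1274, 0.2076]
tool_rot: [-0.001, 0.222, 0.975, -0.0]
contact_force: [-0.2, 0.1, -0.0]
gripper_width: -0.002
grasp_force: 0.0
```

Emit:
servo_tool(motion=[-1,0,0,0.2,0,-1,0,0,0.4,0,-1,0,0,0.6,0,-1,0,0,0.75,0,-1,0,0,0.8,0])

```text
time: 13.32
tool_pos: [0.6338, -0.1291, 0.1107]
tool_rot: [-0.001, 0.223, 0.975, 0.0]
contact_force: [-1.0, -0.2, -0.2]
gripper_width: 0.001
grasp_force: 0.0
```

Emit:
servo_tool(motion=[-1,0,0,0,0,-1,0,0,0,0,-1,0,0,0,0,-1,0,0,0,0,-1,0,0,0,0])

```text
time: 13.95
tool_pos: [0.6347, -0.1287, 0.1128]
tool_rot: [0.0, 0.222, 0.975, -0.0]
contact_force: [-0.6, -0.2, 0.7]
gripper_width: -0.001
grasp_force: 0.0
```

Emit:
servo_tool(motion=[-1,0,0,0,0,-1,0,0,0,0,-1,0,0,0,0,-1,0,0,0,0,-1,0,0,0,0])

```text
time: 14.58
tool_pos: [0.6346, -0.1287, 0.1125]
tool_rot: [-0.0, 0.223, 0.975, 0.0]
contact_force: [-0.6, -0.2, 0.0]
gripper_width: 0.005
grasp_force: 0.0
```

Emit:
servo_tool(motion=[-1,0,0,0,0,-1,0,0,0,0,-1,0,0,0,0,-1,0,0,0,0,-1,0,0,0,0])

```text
time: 15.2
tool_pos: [0.6346, -0.1287, 0.1125]
tool_rot: [0.0, 0.223, 0.975, -0.0]
contact_force: [-0.1, 0.3, -0.3]
gripper_width: -0.003
grasp_force: 0.0
```

Emit:
servo_tool(motion=[-1,0,0,0,0,-1,0,0,0,0,-1,0,0,0,0,-1,0,0,0,0,-1,0,0,0,0])

```text
time: 15.82
tool_pos: [0.6346, -0.1287, 0.1125]
tool_rot: [-0.0, 0.223, 0.975, -0.0]
contact_force: [-0.0, 0.0, 0.0]
gripper_width: 0.001
grasp_force: 0.0
```

Run:
```python
from h import *
im,d=eyes.grab_frame("scene"); cv2.imwrite("pics/s3.png",cv2.resize(im[120:270,180:380,::-1],None,fx=4,fy=4))
```

```text
(no output)
```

View pics/s3.png

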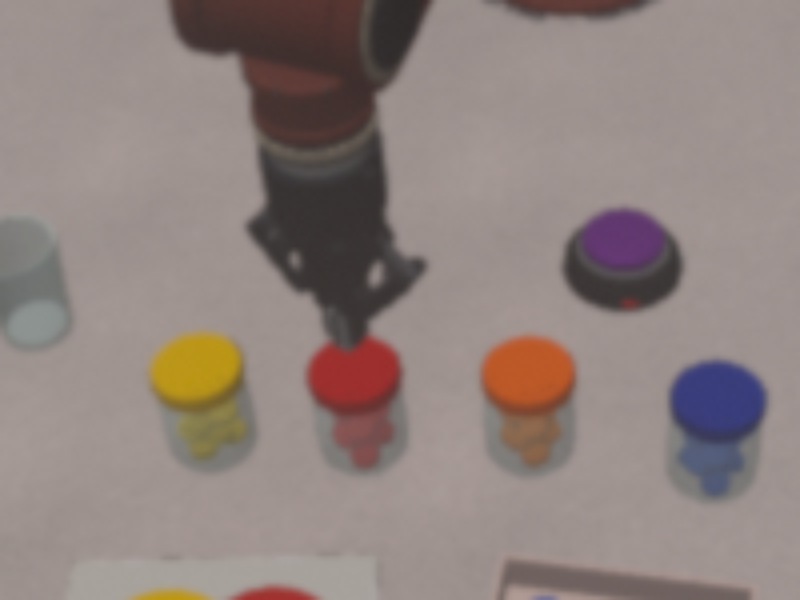

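The fingertips (348,342) point at the red lid (354,373). Nothing has been disturbed and the button is up, so I hand it in.

```bash
python3 -c "from plant import job_done; print(job_done())"
```

```text
the job is handed in; nothing more can be done
None
```

I pressed the purple button down onto its stop and let it come up, pointed at the yellow lid and then the red lid for over two seconds each, and handed the job in with the hand still over red; the hand-in returned no verdict, but no jar, tumbler or spoon contact showed in the readings or pictures.

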